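# Pack away the instrument cases and hang up the ear defenders

## Task

The ultrasonic session is over, so clear the bench: stack all the aluminium instrument cases lid up in one pile on the blue-green mat, largest at the bottom and each next smaller one centred and squared on the case below so that its whole base is supported, the lowest centred on the mat and all long sides along the long side of the mat. Hang every pair of ear defenders by its headband over the side rod of the support stand, one cup on each side of the rod and clear of the bench; leave the wash bottle, the beaker and the tip box where they are.

Things in the scene. Friction and masses are not known exactly. Their poses are not given: they have to be found in the camera images.
- case_a: largest instrument case, aluminium, 228 mm (x) by 172 mm (y) by 64 mm high, about 0.85 kg; origin at the centre of its underside, z up. In its flat lid a central well, 82 (x) by 44 (y) mm, 30 mm deep, is crossed by a steel grip bar, 14 mm thick (x), 44 mm long (y), flush with the lid and as deep as the well: grip it with a finger on each side, closing along x. May be absent
- case_b: second largest instrument case, aluminium, 188 mm (x) by 136 mm (y) by 58 mm high, about 0.62 kg; origin at the centre of its underside, z up. In its flat lid a central well, 82 (x) by 44 (y) mm, 30 mm deep, is crossed by a steel grip bar, 14 mm thick (x), 44 mm long (y), flush with the lid and as deep as the well: grip it with a finger on each side, closing along x. May be absent
- case_c: third largest instrument case, aluminium, 150 mm (x) by 102 mm (y) by 52 mm high, about 0.42 kg; origin at the centre of its underside, z up. In its flat lid a central well, 82 (x) by 44 (y) mm, 30 mm deep, is crossed by a steel grip bar, 14 mm thick (x), 44 mm long (y), flush with the lid and as deep as the well: grip it with a finger on each side, closing along x. May be absent
- case_d: smallest instrument case, aluminium, 112 mm (x) by 68 mm (y) by 46 mm high, about 0.28 kg; origin at the centre of its underside, z up. In its flat lid a central well, 82 (x) by 44 (y) mm, 30 mm deep, is crossed by a steel grip bar, 14 mm thick (x), 44 mm long (y), flush with the lid and as deep as the well: grip it with a finger on each side, closing along x. May be absent
- mat: thin blue-green bench mat fixed to the bench, 290 mm (its x) by 230 mm (its y), 2 mm thick; origin at the centre of its underside, z up. The stack goes here.
- muff_1: rigid ear defenders, 0.24 kg, standing on their cups, headband up: 175 mm high, 156 mm over the cups (y), cups 66 mm wide (x), 86 mm high, 76 mm apart inside; origin midway between the cups' undersides, z up. The band's straight crown, 30 mm (x) by 50 mm (y), 16 mm thick (159 to 175 mm up), can be pinched across x from above; beyond it the band slopes down
- muff_2: rigid ear defenders, 0.24 kg, standing on their cups, headband up: 175 mm high, 156 mm over the cups (y), cups 66 mm wide (x), 86 mm high, 76 mm apart inside; origin midway between the cups' undersides, z up. The band's straight crown, 30 mm (x) by 50 mm (y), 16 mm thick (159 to 175 mm up), can be pinched across x from above; beyond it the band slopes down
- stand: laboratory support stand fixed to the bench: upright 330 mm high, base plate 190 by 130 by 12 mm lying under the side rod, and a boss clamp that carries a horizontal steel side rod along the stand's x; the side rod is 14 mm thick, its axis 225 mm up, its free end towards -x, the upright 140 mm towards +x from the origin, which lies on the bench under the side rod, 100 mm from its free end; z up.
- rod_end (a point): centre of the free end of the side rod (240 mm from the upright)
- rod_root (a point): point on the side rod's axis where it leaves the clamp (20 mm from the upright); 220 mm of rod are free between this and rod_end
- wash_bottle: bystander: white wash bottle with red cap, 62 mm diameter, 175 mm high; origin at the centre of its underside
- beaker: bystander: glass beaker, 72 mm diameter, 90 mm high; origin at the centre of its underside
- tip_box: bystander: closed white box with blue lid, 85 by 120 by 57 mm; origin at the centre of its underside

How it is judged:
By the outcome, as a careful person would: the job done as asked, in the order asked, and still so for the second after the job is handed in, with the robot touching nothing.
Of case_a, case_b, case_c, case_d only 3 to 4 are there at a start; the rules pass over those that are not, and their reading is None.
At some moment in a run one of case_a, case_b, case_c may be knocked a few centimetres aside while the robot is not near it.
It also fails if it takes over 210 s, if anything falls off the work surface, if the arm or the gripper's body presses on something with over 40 N, if the wrist force passes 120 N, or if a joint passes its speed limit or range.

## Robot

A 6-joint arm with a two-finger parallel gripper is mounted at the origin on the work surface. World frame = base frame: x ahead of the robot, y to its left, z up, the work surface at z = 0. Lengths are in m, angles in rad, forces in N, time in s.
With the tool pointing down it reaches from about 0.425 to 0.95 m from the base axis. Payload 3.5 kg.
Tool frame: the origin (TCP) lies midway between the tips of the shut fingers; the grasp point (between the pads) lies 19 mm behind it; z points along the fingers, y is the line along which they close (so a half turn about z gives the same grasp; the last joint's range is limited). The gripper opens to 85 mm and grips with 20 to 120 N. Pads are 22 mm wide; open, the fingers measure 114 mm over their backs; the gripper's body (76 mm by 85 mm) begins 54 mm behind the grasp point. The pads swing forward as they close: fully open they stand 13 mm farther back than shut.
Start: joints at [1.03, 0.286, 1.577, -0, 1.279, -0.15], TCP at [0.257, 0.624, 0.201] pointing down, gripper open.
Joint ranges: [-2.77, 2.77], [-0.9, 2.22], [0.21, 2.48], [-1.53, 4.67], [0.24, 2.81], [-2.84, 2.84]. Speed limits (rad/s): [2.79, 2.79, 3.14, 3.14, 3.14, 3.14].

## Interface

Orientations are given as a unit quaternion [x, y, z, w].
In Python, from plant import ctrl, cams, order gives the robot as it stands.
- The arm moves only by the tool move_arm, never from a script. Its argument "plan" is one flat list of numbers, 7 for each row, row after row: the shift along the world's x, y, z in mm, then the turn, a rotation vector about the world's x, y, z in degrees, then the finger opening in mm, from 0 to 85.4. A call has 1 to 12 rows; each row shifts and turns the commanded pose from where the row before left it; what a row does not reach is not made up. A row lasts 1/10 s, in which the tool goes at most 50 mm and 8.59 degrees, less where a joint would pass 70% of its speed; a pose out of reach is approached as far as the arm can. A call is refused whole if a number of a shift passes 50 or a number of a turn 8.59, either way. A call with a gripper value outside its range is refused whole. The fingers move at their own pace and stop on an object; "newtons" is the grip in N (left out, the last holds). Time passes only in rows, so rows that do not move let the fingers close. It gives the time, the measured TCP pose, the force, the opening and the grip force at its end, in the units of the state.
- ctrl.get_state(): the state, without advancing time (a new reading comes with each control period).
- cams.read_camera(name): name is "side" or "top" or "wrist"; returns a dict with "color" (420x560x3 uint8, red, green, blue), "fov_y" (degrees; the focal length in pixels is half the picture's height over the tangent of half this angle, whatever the lens; pixels are square), "cx", "cy" (the principal point, pixels), "origin" and "orientation" of the camera in the world; the wrist camera has in their place "T_tool_cam" (4x4, takes a point from camera to tool coordinates, whose origin is the TCP and whose axes are the flange's). Camera axes: x right, y up, looking along -z (the intrinsics and any distortion apply to the point x, -y, -z); pixel columns grow to the right and rows downward; lengths in m; the calibration is good to about 2 mm. The wrist camera is an equidistant fisheye: a pixel r from the principal point sees the ray r / f radians off the axis. A picture is of the moment at which its call begins: read the wrist's pose just before it. There is no depth.
- order.sign_off(): hands the job in; it is judged then, once.
The state is a dict: "time": time; "qpos": joint angles; "dq": joint speeds; "joint_efforts": joint torques, N m; "eef_pos": TCP position; "tcp_rot": TCP orientation; "contact_force": force on the tool from outside, world axes, zero at the start; "wrist_torque": the same for the moment, N m; "opening": opening from 0.0 (shut) to 1.0 (fully open); "finger_force": force on a finger pad.
Only numpy, scipy, OpenCV 4.12 (cv2) and the standard library are available. Lean on these libraries where they do the work, as an engineer would, in place of code of your own. Each camera call takes 0.05 s, during which the arm holds its last target. There are 200 camera calls.

## Working session

There is one attempt and no reset: what is moved stays moved. The work goes in short steps, Python scripts to look and compute and a tool call to move; the robot and the scene stay as the last step left them, time stands still between calls to the robot, and variables do not carry over. Pictures are saved under pics/ and viewed, at most 14 in all, crops included, and the job is handed in when it is done.

Besides the shell and the picture viewer there is one more tool, called after ">>>" by a JSON object that holds its "method" and its "body", one argument or row to a line. move_arm: Moves the arm, as the interface text tells. Its arguments: {"type":"object","properties":{"plan":{"type":"array","items":{"type":"number"}},"newtons":{"type":"number"}},"required":["plan"]}

```bash
ls; mkdir -p pics
python3 - <<'E'
from plant import ctrl,cams
import cv2
for n in ("top","side"):
    c=cams.read_camera(n); cv2.imwrite(f"pics/{n}0.png",c["color"][:,:,::-1])
    print({k:v for k,v in c.items() if k!="color"})
s=ctrl.get_state();print(s)
c=cams.read_camera("wrist");print({k:v for k,v in c.items() if k!="color"})
E
```

```text
pics
{'fov_y': 45.20727740583091, 'cx': 279.817563039746, 'cy': 209.59473324679854, 'origin': array([ 0.48258649, -0.01026766,  1.72231987]), 'orientation': array([ 0.01238993, -0.01456514, -0.70130772,  0.71260216])}
{'fov_y': 44.035810595938116, 'cx': 279.15336350616167, 'cy': 211.04430381054743, 'origin': array([-0.47456972, -1.23504831,  1.42555445]), 'orientation': array([ 0.40458358, -0.15024043, -0.30319823,  0.84959448])}
{'time': 0.1, 'qpos': array([ 1.02996328e+00,  2.87116128e-01,  1.57804931e+00, -2.27002398e-05,
        1.27859506e+00, -1.49991932e-01]), 'dq': array([ 0.00015859, -0.0026979 , -0.00253417, -0.00110198, -0.001409  ,
       -0.00082454]), 'joint_efforts': array([ 1.40566492e-03, -4.07296872e+01, -2.93698651e+01, -7.06600576e-05,
        3.33607626e-03,  5.87774629e-07]), 'eef_pos': array([0.25677876, 0.6235312 , 0.1998494 ]), 'tcp_rot': array([ 1.94175771e-01,  9.80966154e-01, -1.02358258e-03, -3.56776785e-04]), 'contact_force': array([ 0.29985101, -0.73996015, -0.20901485]), 'wrist_torque': array([-0.02198341,  0.01308585, -0.03300417]), 'finger_force': 0.0, 'opening': 0.9983224116656799}
{'fov_y': 65.70646984690485, 'cx': 278.62692591819854, 'cy': 210.79454076419162, 'T_tool_cam': array([[ 9.49490177e-04,  9.48026794e-01,  3.18189090e-01,
         8.23754734e-02],
       [ 9.99999545e-01, -9.30380824e-04, -2.12024225e-04,
        -3.60263923e-04],
       [ 9.50323819e-05,  3.18189147e-01, -9.48027245e-01,
        -1.72639962e-01],
       [ 0.00000000e+00,  0.00000000e+00,  0.00000000e+00,
         1.00000000e+00]])}
```

View pics/top0.png

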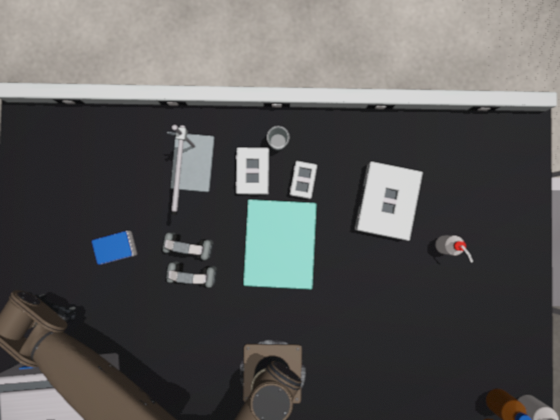

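View pics/side0.png

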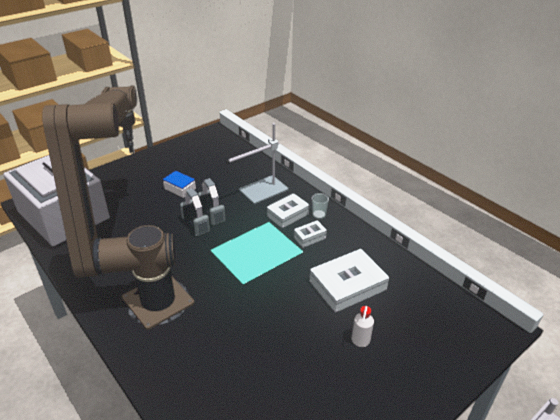

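```bash
cat > h.py <<'E'
import numpy as np,cv2
from scipy.spatial.transform import Rotation as R
from plant import ctrl,cams
def grab(n):
    s=ctrl.get_state(); c=cams.read_camera(n)
    if n=="wrist":
        T=np.eye(4);T[:3,:3]=R.from_quat(s["tcp_rot"]).as_matrix();T[:3,3]=s["eef_pos"];T=T@c["T_tool_cam"]
        c["M"],c["o"]=T[:3,:3],T[:3,3]
    else: c["M"],c["o"]=R.from_quat(c["orientation"]).as_matrix(),np.array(c["origin"])
    c["wrist"]=n=="wrist"; c["f"]=210/np.tan(np.radians(c["fov_y"]/2)); return c
def ray(c,uv):
    p=(np.atleast_2d(uv).astype(float)-[c["cx"],c["cy"]])/c["f"]
    if c["wrist"]:
        r=np.linalg.norm(p,axis=1,keepdims=True)+1e-9; d=np.c_[p*np.sin(r)/r,np.cos(r)]
    else: d=np.c_[p,np.ones(len(p))]
    return (d*[1,-1,-1])@c["M"].T
def plane(c,uv,z):
    d=ray(c,uv); return c["o"]+d*((z-c["o"][2])/d[:,2:])
def rect(c,cnt,z):
    "min-area rectangle of a contour cast on the plane z: centre mm, long, short mm, heading of long side deg (-90..90]"
    P=(plane(c,cnt.reshape(-1,2),z)[:,:2]*1000).astype(np.float32)
    (x,y),(w,h),a=cv2.minAreaRect(P)
    if w<h: w,h,a=h,w,a+90
    return np.round([x,y,w,h,(a+90)%180-90],1)
def blobs(m,amin):
    k,_=cv2.findContours(m.astype(np.uint8),cv2.RETR_EXTERNAL,cv2.CHAIN_APPROX_NONE)
    return [q for q in k if cv2.contourArea(q)>amin]
E
cat > m.py <<'E'
from h import *
c=grab("top"); im=c["color"].astype(int); hsv=cv2.cvtColor(c["color"],cv2.COLOR_RGB2HSV)
mat=(hsv[...,1]>90)&(abs(hsv[...,0].astype(int)-83)<12)&(hsv[...,2]>90)
for q in blobs(mat,500): print("mat",rect(c,q,.002))
for t in (190,215):
  w=(im.min(2)>t)
  for q in blobs(w,300):
    (u,v),_,_=cv2.minAreaRect(q)
    if v<110 or v>330: continue
    print("lid",t,np.round([u,v]),cv2.contourArea(q),[list(rect(c,q,z)) for z in (.046,.052,.058,.064)])
print(np.sort(im.min(2)[200,355:425])[-10:])
E
python3 m.py
python3 - <<'E'
import cv2
a=cv2.imread('pics/top0.png')
x=cv2.resize(a[115:300,130:330],None,fx=4,fy=3.24*1.23,interpolation=cv2.INTER_CUBIC)[:600]
x=cv2.resize(a[120:295,150:350],None,fx=3.4,fy=3.4,interpolation=cv2.INTER_CUBIC)
cv2.imwrite('pics/z1.png',x)
E
```

```text
lid 190 [389. 200.] 3429.5 [[np.float64(583.3), np.float64(-379.7), np.float64(228.9), np.float64(172.1), np.float64(-10.7)], [np.float64(583.0), np.float64(-378.4), np.float64(228.1), np.float64(171.5), np.float64(-10.7)], [np.float64(582.6), np.float64(-377.0), np.float64(227.3), np.float64(170.9), np.float64(-10.7)], [np.float64(582.3), np.float64(-375.7), np.float64(226.5), np.float64(170.2), np.float64(-10.7)]]
lid 190 [303. 179.] 606.5 [[np.float64(649.4), np.float64(-90.8), np.float64(110.4), np.float64(66.2), np.float64(-9.4)], [np.float64(648.9), np.float64(-90.5), np.float64(110.0), np.float64(66.0), np.float64(-9.4)], [np.float64(648.3), np.float64(-90.2), np.float64(109.6), np.float64(65.7), np.float64(-9.4)], [np.float64(647.7), np.float64(-89.9), np.float64(109.2), np.float64(65.5), np.float64(-9.4)]]
lid 190 [252. 170.] 1272.5 [[np.float64(677.3), np.float64(80.0), np.float64(147.3), np.float64(100.2), np.float64(0.9)], [np.float64(676.6), np.float64(79.7), np.float64(146.8), np.float64(99.8), np.float64(0.9)], [np.float64(675.9), np.float64(79.4), np.float64(146.3), n
[... 289 characters left out ...]
.3), np.float64(221.2), np.float64(163.7), np.float64(-10.7)], [np.float64(582.4), np.float64(-377.0), np.float64(220.4), np.float64(163.1), np.float64(-10.7)], [np.float64(582.0), np.float64(-375.7), np.float64(219.6), np.float64(162.5), np.float64(-10.7)]]
lid 215 [252. 170.] 1124.5 [[np.float64(677.3), np.float64(80.0), np.float64(140.6), np.float64(93.5), np.float64(0.9)], [np.float64(676.6), np.float64(79.7), np.float64(140.1), np.float64(93.1), np.float64(0.9)], [np.float64(675.9), np.float64(79.4), np.float64(139.6), np.float64(92.8), np.float64(0.9)], [np.float64(675.2), np.float64(79.0), np.float64(139.1), np.float64(92.5), np.float64(0.9)]]
[217 217 217 217 217 217 217 217 217 217]
```

View pics/z1.png

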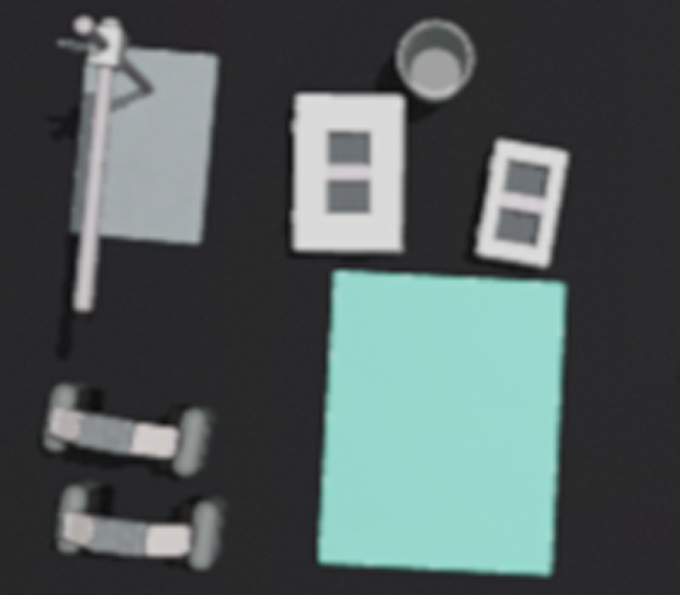

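```bash
cat > m2.py <<'E'
from h import *
c=grab("top"); hsv=cv2.cvtColor(c["color"],cv2.COLOR_RGB2HSV)
mat=(hsv[...,1]>50)&(abs(hsv[...,0].astype(int)-85)<14)&(hsv[...,2]>120)
for q in blobs(mat,500): print("mat",rect(c,q,.002))
im=c["color"].astype(int)
for n,(u0,u1,v0,v1) in dict(m1=(165,215,232,261),m2=(167,217,261,290)).items():
    w=np.zeros(mat.shape,bool); w[v0:v1,u0:u1]=im.min(2)[v0:v1,u0:u1]>175
    b=blobs(w,15); ce=[plane(c,np.mean(q.reshape(-1,2),0),.165)[0,:2]*1000 for q in b]
    print(n,[np.mean(q.reshape(-1,2),0).round(1) for q in b],np.round(ce,1)); 
    if len(ce)==2: d=ce[0]-ce[1]; print("mid",(ce[0]+ce[1])/2,np.linalg.norm(d),np.degrees(np.arctan2(d[1],d[0])))
    w=np.zeros(mat.shape,bool); w[v0:v1,u0:u1]=im.min(2)[v0:v1,u0:u1]>75
    for q in blobs(w,80): print(" all",rect(c,q,.08))
w=np.zeros(mat.shape,bool);w[140:215,168:186]=(im.min(2)>150)[140:215,168:186]&(im[140:215,168:186,0]>=im[140:215,168:186,1]+3)
for q in blobs(w,60): print("rod",rect(c,q,.225+.007), cv2.contourArea(q),[np.round(plane(c,e,.232)[0]*1000) for e in ((174.7,210.6),(180.3,140.6))])
print("crown px",[np.round(plane(c,e,.175)[0]*1000) for e in ((181.2,247.1),(185.3,277.6))])
E
python3 m2.py; python3 m.py | grep "lid 190" | cut -c1-20
```

```text
mat [431.9 -16.3 294.3 234.   -2.1]
m1 [array([194.7, 249.1])] [[416.1 245.4]]
 all [421.9 284.9 153.6  63.4  80.5]
m2 [array([198.5, 278.5])] [[326.3 231.7]]
 all [328.8 271.2 154.4  62.8  83.6]
rod [637.4 291.3 209.2  12.3  -4.1] 210.0 [array([532., 296., 232.]), array([740., 284., 232.])]
crown px [array([422., 285., 175.]), array([329., 271., 175.])]
lid 190 [390. 200.] 
lid 190 [303. 179.] 
lid 190 [252. 170.]
```

>>> {"method": "move_arm", "body": {
  "plan": [20,-43,10,0,0,-7,34,20,-43,10,0,0,-7,34,20,-43,10,0,0,-7,34,20,-43,10,0,0,-7,34,20,-43,10,0,0,-7,34,20,-43,10,0,0,-7,34,20,-43,10,0,0,-7,34,20,-43,10,0,0,-7,34,20,-43,10,0,0,-7,34,20,-43,10,0,0,-7,34,20,-43,10,0,0,-7,34]
}}

```text
time: 1.4
eef_pos: [0.4775, 0.1493, 0.3118]
tcp_rot: [0.764, 0.645, 0.0, 0.0]
contact_force: [-0.1, 0.5, 0.6]
opening: 0.395
finger_force: 0.0
```

>>> {"method": "move_arm", "body": {
  "plan": [10,-48,0,0,0,0,34,10,-48,0,0,0,0,34,10,-48,0,0,0,0,34,10,-48,0,0,0,0,34,10,-48,0,0,0,0,34,10,-48,0,0,0,0,34,10,-48,0,0,0,0,34,10,-48,0,0,0,0,34,10,-48,0,0,0,0,34,10,-48,-20,0,0,0,34,5,-46,-30,0,0,-1.3,34,0,0,-40,0,0,0,34]
}}

```text
time: 2.6
eef_pos: [0.5815, -0.3742, 0.226]
tcp_rot: [0.772, 0.636, -0.0, 0.003]
contact_force: [0.4, -0.3, -0.6]
opening: 0.395
finger_force: 0.0
```

```bash
cat > w.py <<'E'
import sys
from h import *
# w.py lid_z name : find lid in wrist view and its two wells
z=float(sys.argv[1]); c=grab("wrist"); s=ctrl.get_state()
cv2.imwrite(f"pics/{sys.argv[2]}.png",c["color"][:,:,::-1])
m=c["color"].astype(int).min(2)>int(sys.argv[3]) if len(sys.argv)>3 else c["color"].astype(int).min(2)>165
k,h=cv2.findContours(m.astype(np.uint8),cv2.RETR_CCOMP,cv2.CHAIN_APPROX_NONE)
for q,hh in zip(k,h[0]):
    if cv2.contourArea(q)>400: print("hole" if hh[3]>=0 else "out",cv2.contourArea(q),q.reshape(-1,2).mean(0).round(),rect(c,q,z))
y=R.from_quat(s["tcp_rot"]).as_matrix()[:,1]
print("tcp",(s["eef_pos"]*1000).round(1),"closing heading",np.degrees(np.arctan2(y[1],y[0])).round(1))
E
python3 w.py .064 wa
```

```text
out 27671.5 [281. 182.] [ 583.2 -377.9  227.2  171.7  -10.5]
hole 1278.5 [303. 185.] [ 606.9 -382.2   44.1   34.7   79.4]
hole 1278.5 [258. 185.] [ 559.5 -373.5   44.6   35.7   81.1]
out 9428.0 [533. 188.] [ 945.5 -520.8  668.9   76.2  -89.9]
tcp [ 577.9 -368.7  214.9] closing heading -10.9
```

View pics/wa.png

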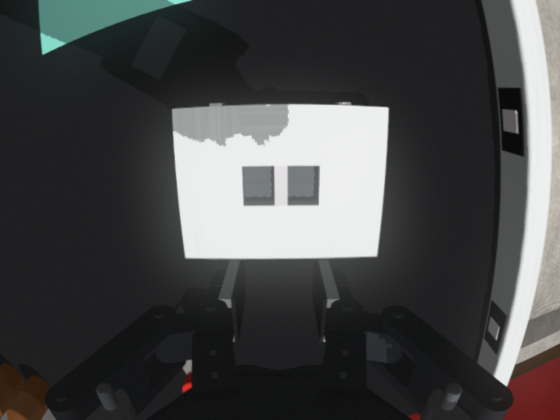

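```bash
python3 w.py .064 wa2
```

```text
out 28796.0 [289. 193.] [ 582.9 -378.   228.   172.   -10.6]
hole 1358.0 [310. 194.] [ 606.3 -382.9   44.2   35.6   79.7]
hole 1379.5 [264. 194.] [ 559.4 -373.6   45.1   35.4   79.3]
out 7976.0 [539. 192.] [ 939.4 -517.   673.7   61.9  -89.8]
tcp [ 577.7 -366.7  216.4] closing heading -10.8
```

>>> {"method": "move_arm", "body": {
  "plan": [5,-11,-16,0,0,0,34,0,0,-35,0,0,0,34,0,0,-35,0,0,0,34,0,0,-35,0,0,0,34,0,0,0,0,0,0,34],
  "newtons": 80
}}

```text
time: 3.2
eef_pos: [0.5837, -0.3756, 0.0994]
tcp_rot: [0.77, 0.639, -0.001, -0.005]
contact_force: [-0.3, 0.2, -0.6]
opening: 0.395
finger_force: 0.0
```

>>> {"method": "move_arm", "body": {
  "plan": [0,-1,-10,0,0,0,34,0,-1,-20,0,0,0,34,0,0,-20,0,0,0,34,0,0,-8,0,0,0,34,0,0,0,0,0,0,34,0,0,0,0,0,0,0,0,0,0,0,0,0,0,0,0,0,0,0,0,0,0,0,0,0,0,0,0,0,0,0,0,0,0,0]
}}

```text
time: 4.2
eef_pos: [0.5862, -0.381, 0.0464]
tcp_rot: [0.77, 0.638, 0.0, 0.0]
contact_force: [-0.0, -0.0, 0.3]
opening: -0.007
finger_force: 0.0
```

```bash
python3 w.py .064 wa3; python3 m.py | grep "lid 190"|sed 's/np.float64//g'
```

```text
out 10307.5 [146. 276.] [ 515.7 -385.6  114.6   97.8   79.5]
out 1801.0 [ 89. 128.] [ 501.  -290.7   34.1   29.3  -11.1]
out 33207.5 [381. 203.] [ 639.8 -382.   158.4  114.9   79.5]
tcp [ 586.1 -381.    46.2] closing heading -10.7
lid 190 [393. 183.] 815.0 [[(640.3), (-390.1), (173.4), (114.3), (79.6)], [(639.7), (-388.7), (172.7), (113.9), (79.6)], [(639.1), (-387.3), (172.1), (113.5), (79.6)], [(638.6), (-386.0), (171.5), (113.1), (79.6)]]
lid 190 [303. 179.] 622.0 [[(649.5), (-90.8), (111.6), (67.4), (-9.4)], [(648.9), (-90.5), (111.2), (67.1), (-9.4)], [(648.3), (-90.2), (110.8), (66.9), (-9.4)], [(647.7), (-89.9), (110.4), (66.7), (-9.4)]]
lid 190 [252. 170.] 1307.5 [[(677.3), (80.0), (147.3), (100.2), (1.0)], [(676.6), (79.7), (146.8), (99.8), (1.0)], [(675.9), (79.4), (146.3), (99.5), (1.0)], [(675.2), (79.1), (145.8), (99.1), (1.0)]]
```

View pics/wa3.png

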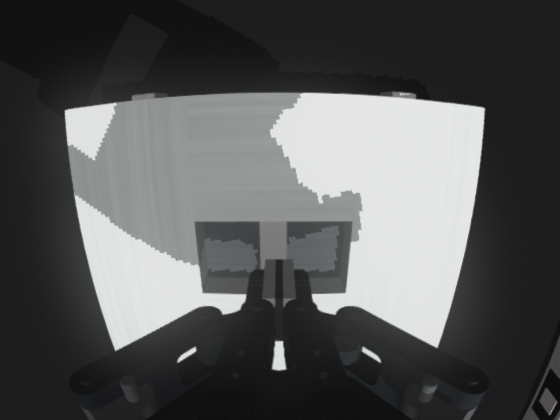

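Run:
```python
from h import *
s=ctrl.get_state(); c=cams.read_camera("wrist"); print(s["eef_pos"],s["contact_force"],s["opening"],s["tcp_rot"],s["qpos"])
c=grab("wrist")
P=plane(c,[(196,222),(352,222),(203,293),(346,293),(260,222),(288,222)],.064)*1000;print(P.round(1))
print(np.linalg.norm(P[0]-P[1]),np.linalg.norm(P[2]-P[3]),np.linalg.norm(P[0]-P[2]))
def proj(p):
    q=c["M"].T@(np.array(p)-c["o"]);d=q*[1,-1,-1];th=np.arctan2(np.hypot(d[0],d[1]),d[2]);a=np.arctan2(d[1],d[0]);r=th*c["f"];return c["cx"]+r*np.cos(a),c["cy"]+r*np.sin(a)
t=s["eef_pos"];print(proj(t),proj(t+[0,0,.019]),proj(t+[0,0,.04]))
```

```text
[ 0.58608702 -0.3809238   0.04614621] [0.38763081 1.55097774 0.48388881] 0.0007576146598013582 [7.69902473e-01 6.38161563e-01 1.16809070e-05 3.75650244e-05] [-7.21195619e-01  4.87269088e-01  1.61126119e+00  1.30674317e-05
  1.04298451e+00 -5.34621901e-01]
[[ 547.7 -349.8   64. ]
 [ 627.1 -364.7   64. ]
 [ 539.2 -392.5   64. ]
 [ 619.6 -407.4   64. ]
 [ 580.6 -355.8   64. ]
 [ 594.6 -358.4   64. ]]
80.80852041336071 81.77478644944942 43.543059237380106
(np.float64(279.60360219724566), np.float64(249.12659806114172)) (np.float64(279.7171413185335), np.float64(264.3135999127596)) (np.float64(279.86947409369515), np.float64(284.90516431752883))
```

Run:
```python
import cv2
a=cv2.imread('pics/wa3.png')[210:360,180:380]
cv2.imwrite('pics/wa3z.png',cv2.convertScaleAbs(cv2.resize(a,None,fx=4,fy=4,interpolation=cv2.INTER_CUBIC),alpha=1.8))
```

```text
(no output)
```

View pics/wa3z.png

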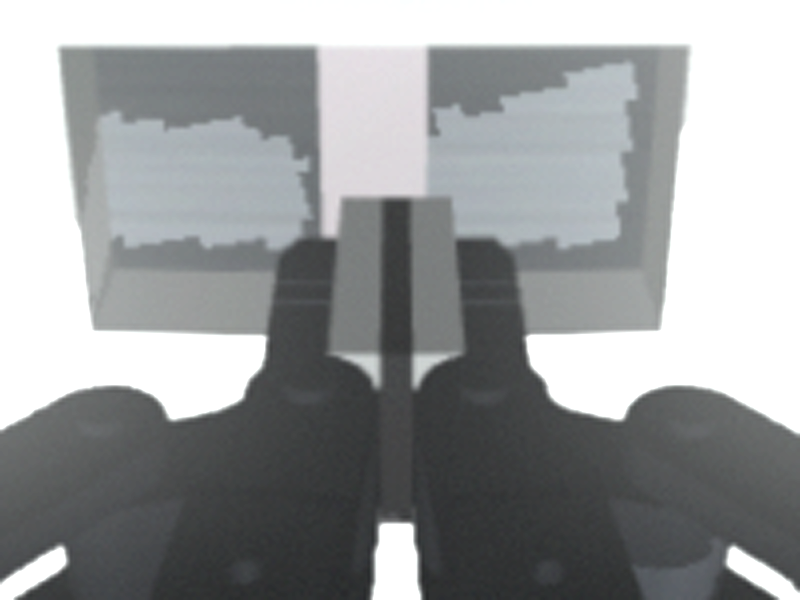

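>>> {"method": "move_arm", "body": {
  "plan": [0,0,-3,0,0,0,0,0,0,-3,0,0,0,0,0,0,0,0,0,0,0]
}}

```text
time: 4.7
eef_pos: [0.5856, -0.3805, 0.039]
tcp_rot: [0.77, 0.638, -0.0, -0.001]
contact_force: [0.0, -0.8, -0.6]
opening: 0.001
finger_force: 0.0
```

>>> {"method": "move_arm", "body": {
  "plan": [0,0,-3,0,0,0,0,0,0,-3,0,0,0,0,0,0,0,0,0,0,0]
}}

```text
time: 5.0
eef_pos: [0.5862, -0.381, 0.0341]
tcp_rot: [0.77, 0.638, 0.0, 0.0]
contact_force: [0.8, 0.7, 0.1]
opening: -0.002
finger_force: 0.0
```

>>> {"method": "move_arm", "body": {
  "plan": [0,0,-3,0,0,0,0,0,0,-3,0,0,0,0,0,0,-2,0,0,0,0,0,0,0,0,0,0,0]
}}

```text
time: 5.4
eef_pos: [0.5864, -0.3812, 0.0338]
tcp_rot: [0.77, 0.638, -0.001, -0.001]
contact_force: [-12.0, 9.1, 26.2]
opening: 0.003
finger_force: 13.4
```

Run:
```python
from h import *
s=ctrl.get_state();print(s["eef_pos"],s["contact_force"])
w=grab("wrist");t=grab("side")
a=cv2.resize(w["color"][200:350,180:380,::-1],None,fx=2.6,fy=2.6,interpolation=cv2.INTER_CUBIC)
b=cv2.resize(t["color"][215:325,290:400,::-1],None,fx=2.4,fy=3.545*390/390,interpolation=cv2.INTER_CUBIC)
b=cv2.resize(t["color"][215:325,300:376,::-1],(264,390),interpolation=cv2.INTER_CUBIC)
cv2.imwrite("pics/p5.png",np.hstack([a,b])); print(a.shape,b.shape)
```

```text
[ 0.58637967 -0.38115874  0.03375771] [-11.95083339   9.06210301  26.18860297]
(390, 520, 3) (390, 264, 3)
```

View pics/p5.png

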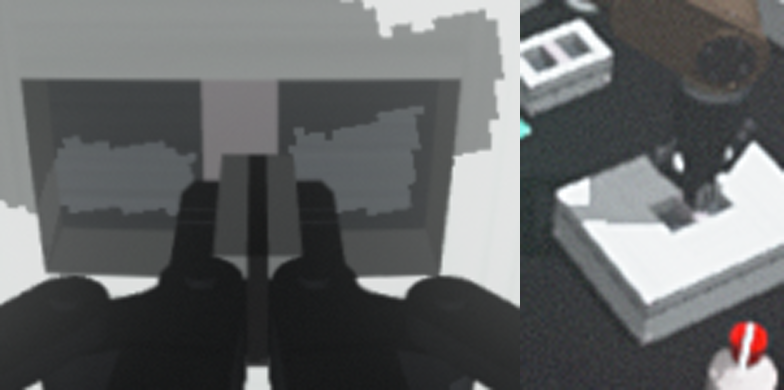

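Run:
```python
from h import *
c=grab("wrist");s=ctrl.get_state();Rt=R.from_quat(s["tcp_rot"]).as_matrix()
px=[(279,259.6),(180+22/2.6,230),(180+462/2.6,230),(180+45/2.6,304.5),(180+440/2.6,304.5)]
P=plane(c,px,.064); print((P*1000).round(1)); print("tool frame mm",((P-s["eef_pos"])@Rt*1000).round(1)); print("well centre",P[1:].mean(0)*1000)
```

```text
[[ 587.7 -372.8   64. ]
 [ 547.3 -349.6   64. ]
 [ 627.7 -364.5   64. ]
 [ 539.  -392.4   64. ]
 [ 619.6 -407.1   64. ]]
tool frame mm [[  8.5  -0.4 -30.2]
 [ 23.9 -44.3 -30.1]
 [ 24.   37.5 -30.3]
 [-19.8 -44.5 -30.1]
 [-19.3  37.4 -30.3]]
well centre [ 583.44326027 -378.38872803   64.        ]
```

>>> {"method": "move_arm", "body": {
  "plan": [0,0,12,0,0,0,0,0,0,12,0,0,0,0,-3,3,0,0,0,0,34,0,0,0,0,0,0,34,0,0,0,0,0,0,34,0,0,0,0,0,0,34]
}}

```text
time: 6.15
eef_pos: [0.5825, -0.3775, 0.0487]
tcp_rot: [0.77, 0.638, -0.0, -0.001]
contact_force: [0.0, 0.8, 0.1]
opening: 0.397
finger_force: 0.0
```

```bash
python3 w.py .064 wb 120
```

```text
out 75498.0 [280. 228.] [ 583.5 -376.1  228.5  172.6  -10.4]
tcp [ 582.6 -377.6   48.9] closing heading -10.7
```

>>> {"method": "move_arm", "body": {
  "plan": [1,-1,-8,0,0,0,34,0,0,-10,0,0,0,34,0,0,-10,0,0,0,34,0,0,-9,0,0,0,34,0,0,0,0,0,0,34,0,0,0,0,0,0,5,0,0,0,0,0,0,5,0,0,0,0,0,0,5,0,0,0,0,0,0,5,0,0,0,0,0,0,5],
  "newtons": 90
}}

```text
time: 7.2
eef_pos: [0.5842, -0.379, 0.0133]
tcp_rot: [0.77, 0.638, 0.0, 0.0]
contact_force: [-0.5, -0.6, -1.5]
opening: 0.141
finger_force: 90.4
```

>>> {"method": "move_arm", "body": {
  "plan": [0,0,5,0,0,0,5,0,0,15,0,0,0,5,0,0,25,0,0,0,5,0,0,25,0,0,0,5,0,0,10,0,0,0,5,0,0,0,0,0,0,5]
}}

```text
time: 7.8
eef_pos: [0.5852, -0.3799, 0.0958]
tcp_rot: [0.77, 0.638, 0.0, 0.002]
contact_force: [-0.3, -0.9, -6.3]
opening: 0.142
finger_force: 89.7
```

>>> {"method": "move_arm", "body": {
  "plan": [-5,10,0,0,0,0.5,5,-10,25,0,0,0,1,5,-16,38,0,0,0,1,5,-17,40,0,0,0,1,5,-17,40,0,0,0,1,5,-17,40,0,0,0,1,5,-17,40,0,0,0,1,5,-17,40,0,0,0,1,5,-17,40,0,0,0,1,5,-13,32,0,0,0,0,5,-6,17,0,0,0,0,5,0,0,0,0,0,0,5]
}}

```text
time: 9.0
eef_pos: [0.4283, -0.0138, 0.0906]
tcp_rot: [0.719, 0.695, -0.001, -0.003]
contact_force: [0.2, 0.1, -6.9]
opening: 0.143
finger_force: 89.5
```

```bash
sleep 0
python3 - <<'E'
from h import *
c=grab("top")
s=ctrl.get_state();y=R.from_quat(s["tcp_rot"]).as_matrix()[:,1];print(s["eef_pos"],np.degrees(np.arctan2(y[1],y[0])),s["opening"],s["finger_force"],s["contact_force"])
c=grab("wrist");cv2.imwrite("pics/carryw.png",c["color"][:,:,::-1])
E
```

```text
[ 0.42962051 -0.01526673  0.09126125] -2.027265335393923 0.14279057937738662 89.53720808029175 [ 0.94338096 -0.12149906 -7.03719849]
```

>>> {"method": "move_arm", "body": {
  "plan": [3,-1,-10,0,0,0,5,0,0,-25,0,0,0,5,0,0,-20,0,0,0,5,0,0,-10,0,0,0,5,0,0,-4,0,0,0,5,0,0,0,0,0,0,5,0,0,0,0,0,0,5]
}}

```text
time: 9.8
eef_pos: [0.4361, -0.0184, 0.0248]
tcp_rot: [0.721, 0.693, 0.0, 0.001]
contact_force: [0.2, 0.3, -6.9]
opening: 0.141
finger_force: 89.5
```

>>> {"method": "move_arm", "body": {
  "plan": [-3,2,-3,0,0,0,5,0,0,-3,0,0,0,5,0,0,0,0,0,0,5,0,0,0,0,0,0,5]
}}

```text
time: 10.2
eef_pos: [0.4321, -0.0158, 0.0181]
tcp_rot: [0.72, 0.694, 0.0, 0.0]
contact_force: [-0.4, 0.1, -7.4]
opening: 0.14
finger_force: 89.5
```

>>> {"method": "move_arm", "body": {
  "plan": [0,0,-2,0,0,0,5,0,0,-1,0,0,0,5,0,0,0,0,0,0,5,0,0,0,0,0,0,5]
}}

```text
time: 10.6
eef_pos: [0.4323, -0.016, 0.0152]
tcp_rot: [0.721, 0.693, 0.0, 0.0]
contact_force: [-0.8, 1.0, -5.2]
opening: 0.142
finger_force: 89.9
```

>>> {"method": "move_arm", "body": {
  "plan": [0,0,0,0,0,0,34,0,0,0,0,0,0,34,0,0,0,0,0,0,34,0,0,0,0,0,0,34,0,0,15,0,0,0,34,0,0,30,0,0,0,34,0,0,50,0,0,0,34,0,0,50,0,0,0,34,0,0,30,0,0,0,34,0,0,0,0,0,0,34]
}}

```text
time: 11.6
eef_pos: [0.4357, -0.0169, 0.1965]
tcp_rot: [0.72, 0.694, 0.003, 0.005]
contact_force: [-0.4, -0.4, -0.2]
opening: 0.402
finger_force: 0.0
```

>>> {"method": "move_arm", "body": {
  "plan": [20,8,0,0,0,0,34,40,16,0,0,0,1,34,40,16,0,0,0,1,34,40,16,0,0,0,1,34,40,16,0,0,0,0,34,40,16,0,0,0,0,34,20,7,0,0,0,0,34,0,0,0,0,0,0,34,0,0,0,0,0,0,34]
}}

```text
time: 12.5
eef_pos: [0.6712, 0.0791, 0.1883]
tcp_rot: [0.702, 0.712, -0.001, -0.001]
contact_force: [-0.8, -0.1, 0.6]
opening: 0.397
finger_force: 0.0
```

```bash
python3 w.py .052 wc 150; sed 's/int(x)//' m.py >/dev/null; python3 m2.py; python3 m.py | grep "lid 190"|sed 's/np.float64//g'
```

```text
out 2302.0 [271. 327.] [663.4 -90.8  85.2  67.5  -9.4]
hole 767.0 [280. 328.] [673.9 -92.8  45.4  35.   80.6]
out 17001.5 [ 87. 256.] [421.  -24.1 239.6 181.1  -2.1]
hole 761.5 [ 95. 271.] [445.6 -25.1  48.   37.9  87.8]
hole 642.5 [ 64. 266.] [395.6 -23.2  48.1  37.9  88.2]
out 1063.0 [189. 204.] [579.8  63.6  73.4  24.5  87.7]
out 15538.5 [298. 199.] [6.953e+02 6.130e+01 1.877e+02 1.341e+02 2.000e-01]
hole 1483.0 [309. 192.] [700.5  77.   45.3  35.5 -89.8]
hole 1477.5 [261. 191.] [652.6  76.6  45.1  35.   89.5]
out 22997.5 [524. 174.] [993.1  38.6 604.6 161.4 -88. ]
out 7197.0 [320.  23.] [704.2 237.6 165.3  66.6   3.7]
tcp [670.9  78.9 188.8] closing heading 0.8
mat [431.2 -32.5 294.7 201.7  -2.1]
m1 [array([190.7, 248.9])] [[416.6 257.8]]
 all [423.9 287.6 146.4  63.3  82. ]
m2 [] []
 all [334.5 283.9 128.   61.9  88.6]
 all [329.7 198.1  90.4  19.4   0.9]
rod [637.4 291.4 209.2  12.   -4.2] 211.0 [array([532., 296., 232.]), array([740., 284., 232.])]
crown px [array([422., 285., 175.]), array([329., 271., 175.])]
lid 190 [281. 245.] 3187.5 [[(430.3), (-19.5), (230.6), (162.2), (-2.1)], [(430.4), (-19.4), (229.8), (161.7), (-2.1)], [(430.6), (-19.4), (229.0), (161.1), (-2.1)], [(430.8), (-19.4), (228.1), (160.5), (-2.1)]]
lid 190 [303. 179.] 610.5 [[(649.4), (-90.6), (110.7), (66.5), (-9.0)], [(648.8), (-90.4), (110.4), (66.3), (-9.0)], [(648.2), (-90.1), (110.0), (66.1), (-9.0)], [(647.6), (-89.8), (109.6), (65.8), (-9.0)]]
```

View pics/wc.png

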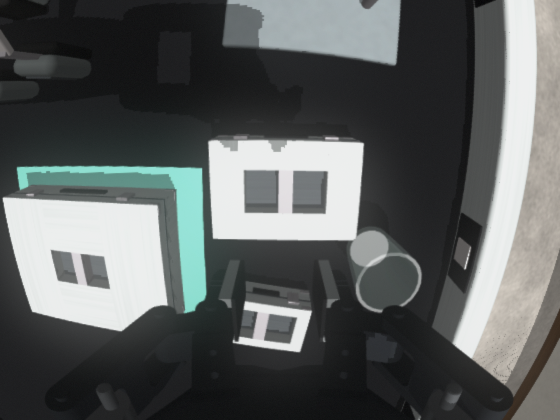

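>>> {"method": "move_arm", "body": {
  "plan": [5,-2,-20,0,0,0,34,0,0,-35,0,0,0,34,0,0,-35,0,0,0,34,0,0,-35,0,0,0,34,0,0,-15,0,0,0,34,0,0,0,0,0,0,34,0,0,0,0,0,0,34]
}}

```text
time: 13.35
eef_pos: [0.6779, 0.0769, 0.0517]
tcp_rot: [0.702, 0.712, 0.001, 0.001]
contact_force: [0.1, -0.4, 0.8]
opening: 0.397
finger_force: 0.0
```

```bash
python3 w.py .052 wc2 120|grep -v out
```

```text
hole 829.5 [ 22. 340.] [436.2 -31.9  48.6  38.7  87.9]
tcp [678.7  76.9  52.8] closing heading 0.8
```

>>> {"method": "move_arm", "body": {
  "plan": [-2,0,-15,0,0,0,34,0,0,-12,0,0,0,34,0,0,-10,0,0,0,34,0,0,-10,0,0,0,34,0,0,-4,0,0,0,34,0,0,0,0,0,0,34,0,0,0,0,0,0,5,0,0,0,0,0,0,5,0,0,0,0,0,0,5,0,0,0,0,0,0,5,0,0,0,0,0,0,5]
}}

```text
time: 14.5
eef_pos: [0.6759, 0.0771, -0.0002]
tcp_rot: [0.702, 0.712, 0.001, 0.001]
contact_force: [0.6, 0.2, 0.6]
opening: 0.14
finger_force: 89.9
```

>>> {"method": "move_arm", "body": {
  "plan": [0,0,5,0,0,0,5,0,0,20,0,0,0,5,0,0,35,0,0,0,5,0,0,40,0,0,0,5,0,0,30,0,0,0,5,0,0,10,0,0,0,5,0,0,0,0,0,0,5]
}}

```text
time: 15.2
eef_pos: [0.6754, 0.077, 0.1402]
tcp_rot: [0.702, 0.712, 0.001, 0.001]
contact_force: [0.8, 0.5, -4.0]
opening: 0.141
finger_force: 89.5
```

>>> {"method": "move_arm", "body": {
  "plan": [-15,-6,0,0,0,0,5,-35,-13,0,0,0,-1,5,-40,-15,0,0,0,-1,5,-40,-15,0,0,0,-0.9,5,-40,-15,0,0,0,0,5,-40,-15,0,0,0,0,5,-25,-10,0,0,0,0,5,-9,-4,0,0,0,0,5,0,0,0,0,0,0,5,0,0,0,0,0,0,5]
}}

```text
time: 16.2
eef_pos: [0.4314, -0.0158, 0.1384]
tcp_rot: [0.72, 0.694, 0.0, -0.0]
contact_force: [-0.5, 0.3, -3.2]
opening: 0.144
finger_force: 89.3
```

```bash
cat > st.py <<'E'
from h import *
s=ctrl.get_state();y=R.from_quat(s["tcp_rot"]).as_matrix()[:,1];print((s["eef_pos"]*1000).round(1),np.degrees(np.arctan2(y[1],y[0])).round(1),s["opening"].round(3),s["finger_force"],s["contact_force"].round(1))
E
python3 st.py
python3 - <<'E'
from h import *
c=grab("wrist");cv2.imwrite("pics/wd.png",c["color"][:,:,::-1])
E
```

```text
Traceback (most recent call last):
  File "st.py", line 2, in <module>
    s=ctrl.get_state();y=R.from_quat(s["tcp_rot"]).as_matrix()[:,1];print((s["eef_pos"]*1000).round(1),np.degrees(np.arctan2(y[1],y[0])).round(1),s["opening"].round(3),s["finger_force"],s["contact_force"].round(1))
                                                                                                                                                  ^^^^^^^^^^^^^^^^^^
AttributeError: 'float' object has no attribute 'round'
```

View pics/wd.png

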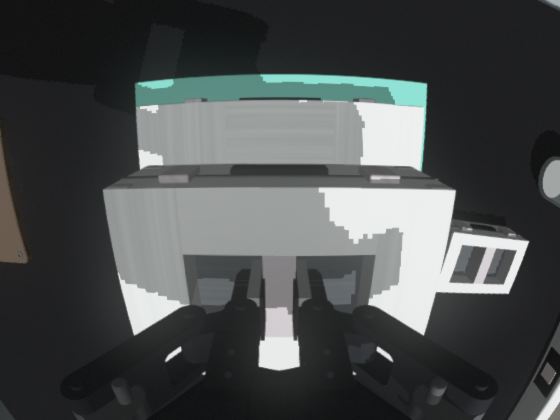

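```bash
sed -i 's/s\["opening"\].round(3)/s["opening"]/' st.py; python3 st.py
python3 - <<'E'
from h import *
c=grab("wrist")
print((plane(c,[(139,105),(423,103)],.066)*1000).round(1),(plane(c,[(136,84),(426,84),(280,75)],.002)*1000).round(1))
E
```

```text
[431.8 -15.7 138.7] -2.1 0.1451676919158848 89.29509043693542 [-0.   0.9 -3.1]
[[324.4  75.4  66. ]
 [548.5  69.4  66. ]] [[294.   99.6   2. ]
 [581.8  90.    2. ]
 [436.5  95.    2. ]]
```

>>> {"method": "move_arm", "body": {
  "plan": [0,1,-10,0,0,0,5,0,0,-20,0,0,0,5,0,0,-20,0,0,0,5,0,0,-10,0,0,0,5,0,0,-4,0,0,0,5,0,0,0,0,0,0,5,0,0,0,0,0,0,5]
}}

```text
time: 17.0
eef_pos: [0.4319, -0.0151, 0.0758]
tcp_rot: [0.72, 0.694, 0.0, 0.001]
contact_force: [-0.1, 0.2, -3.4]
opening: 0.139
finger_force: 89.1
```

>>> {"method": "move_arm", "body": {
  "plan": [0,0,-4,0,0,0,5,0,0,-3,0,0,0,5,0,0,0,0,0,0,5,0,0,0,0,0,0,5]
}}

```text
time: 17.4
eef_pos: [0.431, -0.0149, 0.0681]
tcp_rot: [0.72, 0.694, 0.0, -0.0]
contact_force: [-0.6, -0.0, -3.4]
opening: 0.145
finger_force: 89.2
```

>>> {"method": "move_arm", "body": {
  "plan": [0,0,-2,0,0,0,5,0,0,-1,0,0,0,5,0,0,0,0,0,0,5,0,0,0,0,0,0,5]
}}

```text
time: 17.8
eef_pos: [0.4313, -0.015, 0.0658]
tcp_rot: [0.72, 0.694, 0.0, 0.0]
contact_force: [-2.8, 1.6, 2.7]
opening: 0.138
finger_force: 90.4
```

>>> {"method": "move_arm", "body": {
  "plan": [0,0,0,0,0,0,34,0,0,0,0,0,0,34,0,0,0,0,0,0,34,0,0,0,0,0,0,34,0,0,15,0,0,0,34,0,0,30,0,0,0,34,0,0,50,0,0,0,34,0,0,40,0,0,0,34,0,0,0,0,0,0,34]
}}

```text
time: 18.7
eef_pos: [0.4352, -0.016, 0.2073]
tcp_rot: [0.72, 0.694, 0.004, 0.006]
contact_force: [-0.0, -0.4, -0.3]
opening: 0.397
finger_force: 0.0
```

>>> {"method": "move_arm", "body": {
  "plan": [18,-6,0,0,0,-1,34,40,-14,0,0,0,-2,34,40,-14,0,0,0,-2,34,40,-14,0,0,0,-2,34,40,-14,0,0,0,0,34,40,-14,0,0,0,0,34,0,0,0,0,0,0,34,0,0,0,0,0,0,34,0,0,0,0,0,0,34]
}}

```text
time: 19.6
eef_pos: [0.6482, -0.0904, 0.1994]
tcp_rot: [0.761, 0.649, -0.0, -0.001]
contact_force: [-0.6, 0.6, 0.5]
opening: 0.397
finger_force: 0.0
```

```bash
python3 w.py .046 we 150|grep -v out; python3 m.py | grep "lid 190"|sed 's/np.float64//g'; python3 st.py
```

```text
hole 1357.0 [305. 188.] [674.1 -97.3  44.1  35.5  81.4]
hole 1368.5 [259. 187.] [626.8 -89.7  44.1  35.5  80.8]
hole 988.5 [ 29. 172.] [335.2 -15.9  58.1  46.6  87.5]
hole 1300.0 [ 62. 163.] [397.7 -17.6  58.8  48.4  87.6]
hole 3300.5 [101. 134.] [472.6  -7.6 140.4  77.3 -69.3]
tcp [648.2 -90.4 200.1] closing heading -9.1
[648.2 -90.4 200.5] -9.1 0.3965340101762649 0.0 [-0.  -0.1  0.9]
```

>>> {"method": "move_arm", "body": {
  "plan": [2,-3,-30,0,0,0,34,0,0,-40,0,0,0,34,0,0,-40,0,0,0,34,0,0,-30,0,0,0,34,0,0,-15,0,0,0,34,0,0,0,0,0,0,34,0,0,0,0,0,0,34]
}}

```text
time: 20.4
eef_pos: [0.652, -0.0941, 0.0469]
tcp_rot: [0.761, 0.649, 0.001, 0.001]
contact_force: [0.0, -0.6, 0.7]
opening: 0.398
finger_force: 0.0
```

>>> {"method": "move_arm", "body": {
  "plan": [-2,1,-15,0,0,0,34,0,0,-12,0,0,0,34,0,0,-12,0,0,0,34,0,0,-10,0,0,0,34,0,0,-4,0,0,0,34,0,0,0,0,0,0,34,0,0,0,0,0,0,5,0,0,0,0,0,0,5,0,0,0,0,0,0,5,0,0,0,0,0,0,5,0,0,0,0,0,0,5]
}}

```text
time: 21.5
eef_pos: [0.6497, -0.0931, -0.0072]
tcp_rot: [0.761, 0.649, 0.0, 0.001]
contact_force: [1.5, -0.2, 1.6]
opening: 0.144
finger_force: 90.0
```

>>> {"method": "move_arm", "body": {
  "plan": [0,0,5,0,0,0,5,0,0,20,0,0,0,5,0,0,35,0,0,0,5,0,0,45,0,0,0,5,0,0,45,0,0,0,5,0,0,30,0,0,0,5,0,0,5,0,0,0,5,0,0,0,0,0,0,5]
}}

```text
time: 22.3
eef_pos: [0.649, -0.0929, 0.1771]
tcp_rot: [0.761, 0.649, 0.0, 0.0]
contact_force: [0.1, -0.0, -2.5]
opening: 0.146
finger_force: 89.6
```

>>> {"method": "move_arm", "body": {
  "plan": [-15,6,0,0,0,1,5,-30,11,0,0,0,2,5,-40,14,0,0,0,2,5,-40,14,0,0,0,2,5,-40,14,0,0,0,0,5,-35,12,0,0,0,0,5,-15,6,0,0,0,0,5,-3,1,0,0,0,0,5,0,0,0,0,0,0,5,0,0,0,0,0,0,5]
}}

```text
time: 23.3
eef_pos: [0.4313, -0.0152, 0.1761]
tcp_rot: [0.72, 0.694, -0.0, -0.001]
contact_force: [-0.2, -0.7, -1.6]
opening: 0.143
finger_force: 89.5
```

```bash
python3 - <<'E'
from h import *
c=grab("wrist");cv2.imwrite("pics/wf.png",c["color"][:,:,::-1])
E
python3 st.py
```

```text
[431.6 -15.3 176.4] -2.1 0.14499646424655954 89.49777960777283 [ 0.2 -0.5 -2.9]
```

View pics/wf.png

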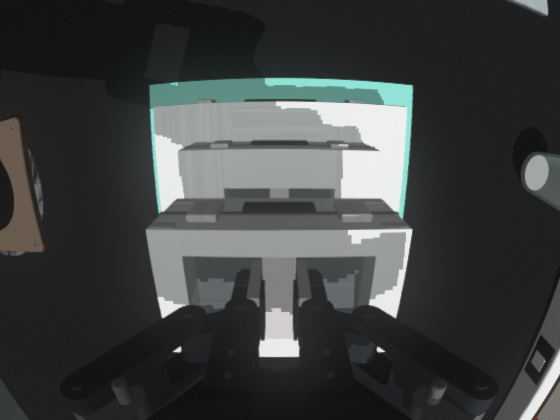

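>>> {"method": "move_arm", "body": {
  "plan": [0,0,-10,0,0,0,5,0,0,-20,0,0,0,5,0,0,-15,0,0,0,5,0,0,-8,0,0,0,5,0,0,-3,0,0,0,5,0,0,0,0,0,0,5,0,0,0,0,0,0,5]
}}

```text
time: 24.05
eef_pos: [0.4318, -0.0151, 0.1217]
tcp_rot: [0.72, 0.694, 0.0, 0.001]
contact_force: [0.6, -0.1, -1.9]
opening: 0.145
finger_force: 89.5
```

>>> {"method": "move_arm", "body": {
  "plan": [0,0,-3,0,0,0,5,0,0,-3,0,0,0,5,0,0,0,0,0,0,5,0,0,0,0,0,0,5]
}}

```text
time: 24.45
eef_pos: [0.431, -0.0149, 0.115]
tcp_rot: [0.72, 0.694, 0.0, 0.0]
contact_force: [-0.4, 1.1, -2.0]
opening: 0.143
finger_force: 89.5
```

>>> {"method": "move_arm", "body": {
  "plan": [0,0,-2,0,0,0,5,0,0,-2,0,0,0,5,0,0,-1,0,0,0,5,0,0,0,0,0,0,5,0,0,0,0,0,0,5]
}}

```text
time: 24.95
eef_pos: [0.4312, -0.015, 0.1107]
tcp_rot: [0.72, 0.694, -0.0, 0.0]
contact_force: [-2.9, 0.4, 5.2]
opening: 0.139
finger_force: 90.5
```

>>> {"method": "move_arm", "body": {
  "plan": [0,0,0,0,0,0,34,0,0,0,0,0,0,34,0,0,0,0,0,0,34,0,0,0,0,0,0,34,0,0,15,0,0,0,34,0,0,30,0,0,0,34,0,0,50,0,0,0,34,0,0,40,0,0,0,60,0,0,0,0,0,0,60]
}}

```text
time: 25.85
eef_pos: [0.4347, -0.0159, 0.2523]
tcp_rot: [0.72, 0.694, 0.003, 0.006]
contact_force: [0.2, 0.3, -0.8]
opening: 0.696
finger_force: 0.0
```

>>> {"method": "move_arm", "body": {
  "plan": [0,15,0,0,0,-1,60,0,35,0,0,0,-2,60,0,45,0,0,0,-2,60,0,45,0,0,0,-2,60,-2,45,0,0,0,0,60,-2,45,0,0,0,0,60,-2,40,0,0,0,0,60,-2,25,0,0,0,0,60,0,0,0,0,0,0,60,0,0,0,0,0,0,60]
}}

```text
time: 26.85
eef_pos: [0.4227, 0.28, 0.2441]
tcp_rot: [0.76, 0.649, -0.001, 0.0]
contact_force: [0.1, 0.3, 0.9]
opening: 0.696
finger_force: 0.0
```

```bash
python3 st.py
python3 - <<'E'
from h import *
c=grab("wrist");cv2.imwrite("pics/wg.png",c["color"][:,:,::-1])
E
python3 m.py | grep "lid 190"|sed 's/np.float64//g'; python3 m2.py
```

```text
[422.7 280.  244.1] -9.0 0.6963760353569514 0.0 [0.1 0.3 0.9]
lid 190 [279. 245.] 3560.5 [[(430.1), (-13.8), (231.8), (175.2), (-2.3)], [(430.3), (-13.8), (230.9), (174.5), (-2.3)], [(430.4), (-13.8), (230.1), (173.9), (-2.3)], [(430.6), (-13.7), (229.3), (173.3), (-2.3)]]
mat [431.8 -15.9 295.1 235.3  -2.1]
m1 [array([194.6, 249. ])] [[416.3 245.8]]
 all [408.7 255.8 100.3  61.4 -84.7]
 all [413.2 336.4  74.7  38.9   1.4]
m2 [array([198.5, 278.5])] [[326.2 231.8]]
 all [316.6 228.9  83.9  60.7 -71.6]
 all [327.8 314.9  90.8  64.7   1.4]
rod [637.5 291.3 209.5  13.   -4.4] 218.5 [array([532., 296., 232.]), array([740., 284., 232.])]
crown px [array([422., 285., 175.]), array([329., 271., 175.])]
```

View pics/wg.png

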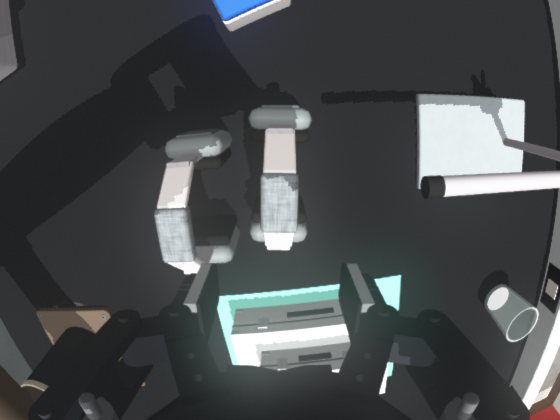

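Run:
```python
from h import *
c=grab("wrist")
g=lambda px,z:(plane(c,px,z)*1000).round(1)
print(g([(262,178),(298,177),(262,232),(298,232)],.175)); print(g([(160,210),(190,206),(162,262),(193,258)],.175))
print(g([(430,178),(430,196),(559,171),(559,189)],.225))
```

```text
[[414.4 307.4 175. ]
 [441.6 303.8 175. ]
 [406.6 263.7 175. ]
 [435.3 259.1 175. ]]
[[326.5 295.5 175. ]
 [353.2 294.6 175. ]
 [314.1 248.7 175. ]
 [343.8 249.  175. ]]
[[526.4 302.5 225. ]
 [526.1 290.2 225. ]
 [653.7 293.5 225. ]
 [655.7 278.  225. ]]
```

>>> {"method": "move_arm", "body": {
  "plan": [1,4,-20,0,0,0,60,0,0,-35,0,0,0,60,0,0,-25,0,0,0,60,0,0,-15,0,0,0,60,0,0,-10,0,0,0,60,0,0,0,0,0,0,60,0,0,0,0,0,0,60]
}}

```text
time: 27.75
eef_pos: [0.4249, 0.2842, 0.1412]
tcp_rot: [0.761, 0.649, 0.001, 0.0]
contact_force: [1.2, 0.3, -0.3]
opening: 0.701
finger_force: 0.0
```

```bash
python3 st.py
python3 - <<'E'
from h import *
c=grab("wrist");cv2.imwrite("pics/wh.png",c["color"][:,:,::-1])
E
```

```text
[424.9 284.2 141.2] -9.1 0.7014361120353604 0.0 [ 1.2  0.3 -0.3]
```

View pics/wh.png

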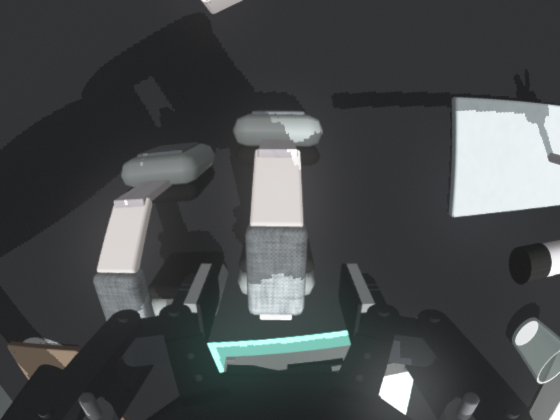

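>>> {"method": "move_arm", "body": {
  "plan": [-1,0,-9,0,0,0,60,0,0,-6,0,0,0,60,0,0,0,0,0,0,60,0,0,0,0,0,0,15,0,0,0,0,0,0,15,0,0,0,0,0,0,15,0,0,0,0,0,0,15,0,0,0,0,0,0,15,0,0,0,0,0,0,15],
  "newtons": 60
}}

```text
time: 28.7
eef_pos: [0.4236, 0.2843, 0.1256]
tcp_rot: [0.761, 0.649, 0.001, 0.0]
contact_force: [-0.2, 0.3, 0.7]
opening: 0.335
finger_force: 62.0
```

>>> {"method": "move_arm", "body": {
  "plan": [0,0,5,0,0,0,15,0,0,15,0,0,0,15,0,0,25,0,0,1,15,0,0,25,0,0,1,15,0,5,20,0,0,1,15,0,5,10,0,0,1,15,0,4,0,0,0,1,15,0,0,0,0,0,0,15,0,0,0,0,0,0,15]
}}

```text
time: 29.6
eef_pos: [0.4221, 0.2977, 0.2232]
tcp_rot: [0.732, 0.682, -0.002, -0.0]
contact_force: [-0.7, -0.2, -2.6]
opening: 0.335
finger_force: 61.6
```

```bash
python3 st.py
python3 - <<'E'
from h import *
c=grab("wrist");cv2.imwrite("pics/wi.png",c["color"][:,:,::-1])
E
```

```text
[422.1 297.7 223.2] -4.1 0.334666185254234 61.635918617248535 [-0.7 -0.2 -2.6]
```

View pics/wi.png

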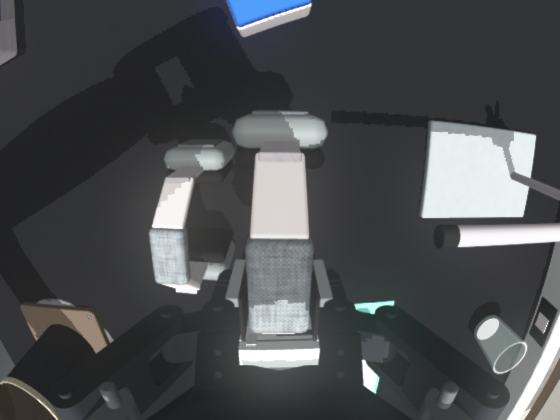

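>>> {"method": "move_arm", "body": {
  "plan": [15,1,0,0,0,0,15,25,0,0,0,0,0,15,30,0,0,0,0,0,15,30,0,0,0,0,0,15,30,-2,0,0,0,0,15,30,-2,0,0,0,0,15,30,-2,0,0,0,0,15,30,-2,0,0,0,0,15,25,-2,0,0,0,0,15,12,-1,0,0,0,0,15,0,0,0,0,0,0,15,0,0,0,0,0,0,15]
}}

```text
time: 30.85
eef_pos: [0.6793, 0.2878, 0.2233]
tcp_rot: [0.732, 0.681, -0.001, -0.001]
contact_force: [-0.3, 0.4, -1.8]
opening: 0.337
finger_force: 61.6
```

```bash
python3 st.py
python3 - <<'E'
from h import *
c=grab("wrist");cv2.imwrite("pics/wj.png",c["color"][:,:,::-1])
b=grab("side");
a=np.hstack([cv2.resize(c["color"],(480,360)),cv2.resize(b["color"][110:230,210:310],(300,360),interpolation=cv2.INTER_CUBIC)])
cv2.imwrite("pics/wjs.png",a[:,:,::-1])
E
```

```text
[679.3 287.8 223.3] -4.1 0.33690622498075584 61.64089322090149 [-0.3  0.4 -1.8]
```

View pics/wjs.png

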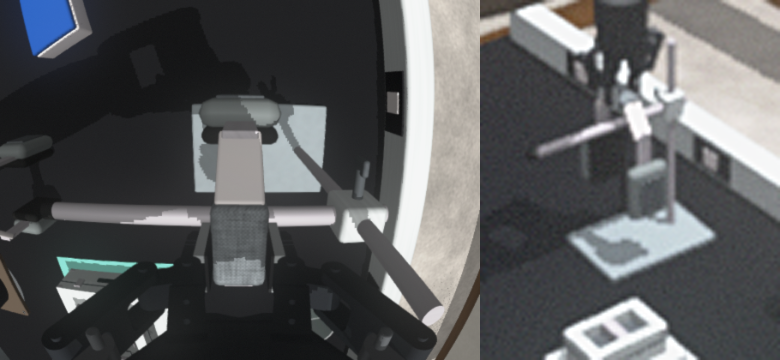

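Run:
```python
from h import *
c=grab("wrist")
print((plane(c,[(175,248.5),(362,252)],.228)*1000).round(1), (plane(c,[(247,241),(312,241),(250,333),(308,333)],.175-.126+.2233+.0)*1000).round(1))
```

```text
[[617.1 293.8 228. ]
 [727.4 284.1 228. ]] [[667.1 315.5 272.3]
 [694.4 313.6 272.3]
 [662.8 265.8 272.3]
 [691.3 263.8 272.3]]
```

>>> {"method": "move_arm", "body": {
  "plan": [0,0,-8,0,0,0,15,0,0,-8,0,0,0,15,0,0,-4,0,0,0,15,0,0,-2,0,0,0,15,0,0,0,0,0,0,15,0,0,0,0,0,0,15]
}}

```text
time: 31.6
eef_pos: [0.6803, 0.2881, 0.2033]
tcp_rot: [0.732, 0.681, 0.0, 0.0]
contact_force: [0.3, 0.4, -2.1]
opening: 0.335
finger_force: 61.7
```

>>> {"method": "move_arm", "body": {
  "plan": [0,0,-2,0,0,0,15,0,0,-1,0,0,0,15,0,0,0,0,0,0,15]
}}

```text
time: 31.9
eef_pos: [0.6806, 0.2882, 0.2016]
tcp_rot: [0.732, 0.681, 0.001, 0.0]
contact_force: [-1.3, -0.0, 1.9]
opening: 0.337
finger_force: 64.4
```

>>> {"method": "move_arm", "body": {
  "plan": [0,0,0,0,0,0,40,0,0,0,0,0,0,55,0,0,0,0,0,0,55,0,0,0,0,0,0,55,0,0,15,0,0,0,55,0,0,30,0,0,0,55,0,0,40,0,0,0,60,0,0,15,0,0,0,60,0,0,0,0,0,0,60]
}}

```text
time: 32.8
eef_pos: [0.6816, 0.2886, 0.3055]
tcp_rot: [0.732, 0.681, 0.004, 0.002]
contact_force: [-0.4, 0.0, -0.4]
opening: 0.7
finger_force: 0.0
```

>>> {"method": "move_arm", "body": {
  "plan": [-20,0,0,0,0,0,60,-40,-2,0,0,0,0,60,-40,-2,0,0,0,0,60,-40,-2,0,0,0,0,60,-40,-2,0,0,0,-1,60,-40,-2,0,0,0,-1,60,-40,-2,-10,0,0,-1,60,-40,-2,-10,0,0,-1,60,-30,-1,-20,0,0,0,60,-17,-1,-20,0,0,0,60,0,0,0,0,0,0,60,0,0,0,0,0,0,60]
}}

```text
time: 34.0
eef_pos: [0.3328, 0.2719, 0.2391]
tcp_rot: [0.755, 0.656, -0.001, -0.0]
contact_force: [1.0, -0.0, 0.1]
opening: 0.701
finger_force: 0.0
```

```bash
python3 st.py
python3 - <<'E'
from h import *
c=grab("wrist");cv2.imwrite("pics/wk.png",c["color"][:,:,::-1])
E
```

```text
[332.8 271.9 239.1] -8.1 0.7010996909694367 0.0 [ 1.  -0.   0.1]
```

View pics/wk.png

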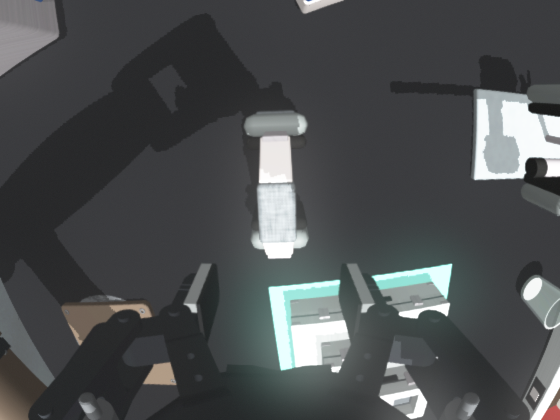

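Run:
```python
from h import *
c=grab("wrist")
print((plane(c,[(258,183),(293,182),(259,240),(297,240)],.175)*1000).round(1),(plane(c,[(275,124),(279,238)],.07)*1000).round(1))
```

```text
[[321.3 298.  175. ]
 [347.4 295.1 175. ]
 [314.6 251.8 175. ]
 [344.6 247.6 175. ]] [[338.3 334.2  70. ]
 [324.5 206.5  70. ]]
```

>>> {"method": "move_arm", "body": {
  "plan": [0,1,-20,0,0,2,60,0,0,-30,0,0,0,60,0,0,-25,0,0,0,60,0,0,-15,0,0,0,60,0,0,-10,0,0,0,60,0,0,0,0,0,0,60,0,0,0,0,0,0,60]
}}

```text
time: 34.8
eef_pos: [0.3342, 0.2734, 0.141]
tcp_rot: [0.744, 0.668, 0.001, 0.0]
contact_force: [-0.5, -0.1, -0.0]
opening: 0.702
finger_force: 0.0
```

>>> {"method": "move_arm", "body": {
  "plan": [-2,0,-9,0,0,0,60,0,0,-6,0,0,0,60,0,0,0,0,0,0,60,0,0,0,0,0,0,15,0,0,0,0,0,0,15,0,0,0,0,0,0,15,0,0,0,0,0,0,15,0,0,0,0,0,0,15,0,0,0,0,0,0,15]
}}

```text
time: 35.7
eef_pos: [0.3316, 0.2734, 0.1256]
tcp_rot: [0.744, 0.669, 0.001, 0.0]
contact_force: [0.5, 1.1, 1.9]
opening: 0.34
finger_force: 61.4
```

>>> {"method": "move_arm", "body": {
  "plan": [0,0,5,0,0,0,15,0,0,15,0,0,0,15,0,0,25,0,0,1,15,0,0,25,0,0,1,15,0,0,20,0,0,0,15,0,0,10,0,0,0,15,20,6,0,0,0,0,15,30,10,0,0,0,0,15,30,8,0,0,0,0,15,15,3,0,0,0,0,15,0,0,0,0,0,0,15,0,0,0,0,0,0,15]
}}

```text
time: 36.9
eef_pos: [0.4251, 0.2996, 0.2235]
tcp_rot: [0.732, 0.681, -0.002, -0.001]
contact_force: [-0.2, -0.4, -1.3]
opening: 0.336
finger_force: 60.8
```

```bash
python3 st.py
```

```text
[425.1 299.6 223.5] -4.1 0.3357419997614007 60.84126591682434 [-0.2 -0.4 -1.3]
```

Run:
```python
from h import *
c=grab("top"); im=c["color"].astype(int).min(2)
# pixels of muff 1 expected around crown (680,289,.248)
def proj(p):
    q=c["M"].T@(np.array(p)-c["o"]);return c["cx"]-q[0]/q[2]*c["f"],c["cy"]+q[1]/q[2]*c["f"]
u,v=map(int,proj([.68,.289,.248]));print(u,v)
print(im[v-18:v+20:2,u-32:u+34:3])
```

```text
177 159
[[ 40  40  41  41  42  42  41  42  42  41 146 164 198 141 103 111 171 173
  172 174 174 173]
 [ 40  40  42  42  41  42  42  42  43  41 150 169 197 171 163  85 139 173
  173 174 172 172]
 [ 41  41  42  41  42  41  42  41  42  40 154 176 194 172 174 128  91 171
  174 174 173 173]
 [ 41  42  41  42  42  40  41  42  42  39 123 165 190 168 149 115 109 171
  174 173 173 173]
 [ 42  39  42  42  42  42  42  43  42  39 107 166 184 123 118 153 170 172
  174 173 173 173]
 [ 40  41  42  42  42  41  41  42  42  29 112 173 180 123 156 176 173 173
  173 173 173 173]
 [ 41  41  42  42  42  45 119 102  35  25 110 179 177 168 173 174 173 172
  173 172 173 173]
 [ 40  42  42  42  42  65 150 148 125 105 115 164 171 168 172 173 173 172
  169 172 168 174]
 [ 40  41  41  42  41 120 179 176 159 145 147 143 144 142 182 175 170 151
   86 142 135 169]
 [ 41  41  42  43  41 136 179 175 143 145 145 148 143 140 208 205 198 159
   53 130 148 112]
 [ 40  41  43  41  40 156 177 176 147 147 148 144 146 147 209 210 209 209
  124 135 150  99]
 [ 42  40  41  42  41 158 174 175 145 147 145 142 145 152 211 209 209 207
  115 135 148  95]
 [ 41  40  42  42  42  94 112  82  64  78  91 120 130 144 206 209 209 208
  111 138 146  77]
 [ 40  40  43  42  39  97  98  59  22  13  75 190 147 161 167 173 189 205
  113 144 143  75]
 [ 41  41  42  41  38 121 111  55  24  16  86 200 159 170 169 164 115  74
   76 149 139  77]
 [ 40  40  41  43  31  96 131  52  21  12  98 199 161 171 170 165 112  34
   82 152 135  86]
 [ 41  41  42  42  32  34  66  51  29  12 121 198 164 172 170 149 111  41
  100 153 128  75]
 [ 41  41  42  42  32  24  27  37  36  73 148 196 147 134 133 122 115  60
   66 130 105  61]
 [ 41  41  42  42  34  24  25  24  24 101 160 192 115 114 113 115 115 112
   60  78  61  79]]
```

>>> {"method": "move_arm", "body": {
  "plan": [12,0,0,0,0,0,15,25,1,0,0,0,0,15,30,0,0,0,0,0,15,30,-1,0,0,0,0,15,28,-2,0,0,0,0,15,20,-1,0,0,0,0,15,14,-1,0,0,0,0,15,5,0,0,0,0,0,15,0,0,0,0,0,0,15,0,0,0,0,0,0,15]
}}

```text
time: 37.95
eef_pos: [0.5894, 0.2962, 0.2249]
tcp_rot: [0.732, 0.682, -0.0, -0.0]
contact_force: [-0.4, -0.3, -2.5]
opening: 0.336
finger_force: 60.8
```

>>> {"method": "move_arm", "body": {
  "plan": [0,0,-8,0,0,0,15,0,0,-8,0,0,0,15,0,0,-4,0,0,0,15,0,0,-2,0,0,0,15,0,0,0,0,0,0,15,0,0,0,0,0,0,15]
}}

```text
time: 38.55
eef_pos: [0.5902, 0.2961, 0.2032]
tcp_rot: [0.732, 0.681, 0.0, 0.0]
contact_force: [0.5, -0.3, -2.2]
opening: 0.338
finger_force: 60.9
```

>>> {"method": "move_arm", "body": {
  "plan": [0,0,-2,0,0,0,15,0,0,-1,0,0,0,15,0,0,0,0,0,0,15]
}}

```text
time: 38.85
eef_pos: [0.5906, 0.2963, 0.2016]
tcp_rot: [0.732, 0.681, 0.001, 0.0]
contact_force: [-0.7, -1.1, 2.1]
opening: 0.333
finger_force: 63.9
```

Contact on the rod, as with the first pair. Release, rise and retreat.

>>> {"method": "move_arm", "body": {
  "plan": [0,0,0,0,0,0,40,0,0,0,0,0,0,50,0,0,0,0,0,0,50,0,0,0,0,0,0,50,0,0,15,0,0,0,50,0,0,30,0,0,0,50,0,0,40,0,0,0,50,0,0,20,0,0,0,50,0,0,0,0,0,0,50]
}}

```text
time: 39.75
eef_pos: [0.592, 0.2968, 0.3118]
tcp_rot: [0.732, 0.681, 0.005, 0.002]
contact_force: [-0.3, -0.3, -0.5]
opening: 0.588
finger_force: 0.0
```

>>> {"method": "move_arm", "body": {
  "plan": [-20,10,0,0,0,0,50,-30,30,0,0,0,0,50,-30,40,0,0,0,0,50,-30,40,0,0,0,0,50,-30,40,0,0,0,0,50,-30,40,0,0,0,0,50,-30,40,0,0,0,0,50,-10,20,0,0,0,0,50,0,0,0,0,0,0,50,0,0,0,0,0,0,50,0,0,0,0,0,0,50]
}}

```text
time: 40.85
eef_pos: [0.3807, 0.555, 0.3043]
tcp_rot: [0.732, 0.681, -0.001, 0.0]
contact_force: [0.6, -0.3, -0.2]
opening: 0.587
finger_force: 0.0
```

```bash
python3 st.py; python3 m2.py | grep -E "mat|rod"; python3 m.py | grep "lid 190"|sed 's/np.float64//g'
python3 - <<'E'
from h import *
c=grab("top"); im=c["color"].astype(int).min(2)
print(im[146:206:2,150:214:3])
w=grab("side")
def proj(p):
    q=w["M"].T@(np.array(p)-w["o"]);return round(w["cx"]-q[0]/q[2]*w["f"],1),round(w["cy"]+q[1]/q[2]*w["f"],1)
print([proj(p) for p in ([.68,.289-.058,.073],[.59,.296-.058,.073],[.68,.231,.116],[.59,.238,.116])])
z=w["color"].astype(int).min(2);print(z[140:205:3,225:300:4])
E
```

```text
[380.7 555.  304.3] -4.2 0.5869294796473176 0.0 [ 0.6 -0.3 -0.2]
mat [431.8 -15.9 295.1 235.3  -2.1]
lid 190 [279. 245.] 3561.5 [[(430.0), (-13.8), (231.9), (175.2), (-2.3)], [(430.2), (-13.8), (231.1), (174.5), (-2.3)], [(430.4), (-13.7), (230.3), (173.9), (-2.3)], [(430.5), (-13.7), (229.5), (173.3), (-2.3)]]
[[ 41  43  41  42  44  42  43  42  98 166 202 166 173 147  86 148 175 174
  174 174 175 102]
 [ 42  42  41  42  41  43  41  42  78 125 201 155 134 117 134 170 174 173
  173 173 174  85]
 [ 42  41  42  43  41  41  42  40  96 128 199 118 118 165 173 173 173 173
  173 174 174  72]
 [ 41  41  42  41  63  73  42  26  94 137 198 134 165 177 173 173 173 172
  173 174 174  68]
 [ 42  42  42  41 120 141  69  63  97 145 195 171 172 173 174 173 173 173
  172 173 174  64]
 [ 42  43  41  49 156 170 173 138 141 140 157 151 169 171 173 172 131 166
  148 171 173  56]
 [ 41  42  42  59 190 175 157 148 148 145 143 147 184 197 177 168  46 111
  143 132 168  46]
 [ 42  42  42  79 186 176 153 147 146 144 147 142 199 210 209 205 158 108
  155 114 132  44]
 [ 41  41  40  93 185 177 170 148 149 142 1
[... 3247 characters left out ...]
 113  53  93  78  79 122 154  59  68  65  67
   66]
 [ 56  55  60  62  56  96  98  76 114  93  78  75 116 205 151  66  68  70
   68]
 [ 52  57  56  54  45  99  75  77 191  86  72 130 188 200 206 120  62  67
   69]
 [ 47  41  49  59  51  94  76  70 199 176 204 196 197 203 200 205  68  69
   66]
 [ 42  48  46  50  51  96  77  79 153 126 182 195 201 201 165  84  69  65
   68]
 [ 48  51  50  58  57 102 157 125 126 119 113 201 183  92  63  68  68  69
   65]
 [ 48  45  51  58  66  55 195 122 122 139 194 102  61  66  68  61  66  63
   60]
 [ 60  54  47  57  50  48  68 201 199 123  59  67  62  60  68  66  68  67
   65]
 [ 56  63  46  49  47  51  56  81  62  59  67  66  61  66  62  61  61  64
   72]]
```

```bash
python3 -c "
from plant import order
print(order.sign_off())"
```

```text
the job is handed in; nothing more can be done
None
```

Job handed in at about 41 s with no result returned: cases a, c and d (b was absent) are stacked on the mat, the lowest about 2.5 mm off centre, and both ear defenders hang on the side rod; d's final placing was checked by contact height only, and I viewed 15 pictures, one over the limit of 14.

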